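# Press a culture dish home on an inverted microscope and snap its clamp ring over it

## Task

First push the culture dish on the microscope stage all the way down into its holder. Then fetch the clamp ring from the bench, set it over the dish the same way up as it lies, and press it straight down until both spring clips snap over its rim and it is fully home. Do not let go or ease off then: finish while you are still pressing the ring firmly down (about 10 newtons), and leave the other things on the bench where they are.

Things in the scene. Friction and masses are not known exactly. Their poses are not given: they have to be found in the camera images.
- seat (a point): centre of the top rim of the aluminium collar (52 mm outside, 41 mm bore, rim bevelled 3 mm) of the dish holder on the microscope stage; 20 mm above the stage, 220 mm above the bench. z up; x points from clip_b to clip_a, the two spring clips beside the collar. Nothing stands along y. When the clamp ring is home its rim rests on this collar and ring_grip is 13.5 mm above this point
- collar: that collar: origin on its axis at stage level, 20 mm below its rim, axes as seat. It stands on a black disc 112 mm across in the opening of the stage
- microscope: grey inverted microscope with a black eight-sided stage 200 x 250 mm, its top 200 mm above the bench; origin on the bench under the middle of the stage. Eyepieces, pillar and condenser (up to 500 mm high) stand on its +y side, 150 mm and more from the origin; nothing stands above the stage
- dish_top (a point): centre of the top of the lidded clear culture dish (lid 39 mm across) in the collar's bore. It stands 5.5 to 6.5 mm above the collar's rim at the start, 1.5 mm above it when home. Press it straight down.
- dish (a joint): how far the dish has been pushed into the holder, in m: starts at 0 to 0.001, home against its stop at 0.005. It is held by a tight sealing ring: it slides at about 4 N and stays where it is pushed.
- ring_grip (a point): centre, half-way up, of the hub of the aluminium clamp ring (70 to 140 g), which lies on the bench, hub on top; z up. Hub, knurled: 44 mm outside, 26 mm bore, 15 mm high. Below it a shoulder 60 mm across, 2.5 mm thick, then the rim, 84 mm across, 3.5 mm thick, then a skirt 62 mm outside, 56 mm bore, 13 mm long, that goes over the collar. Height 34 mm, this point 26.5 mm above the underside
- clip_a (a joint): outward lean, rad, of the spring clip on the +x side of seat: 0 at rest, about 0.11 while the rim passes, under 0.05 again once snapped over the rim. A bent steel strip 14 mm wide: its inward bend is 39 mm from the collar's axis, 6.5 mm above seat; its outward-leaning tip 45 mm from the axis, 16.5 mm above seat
- clip_b (a joint): the same for the like clip on the -x side. The ring's rim meets the clips' slopes about 11 mm before home; the push needed rises to some 10 to 20 N and drops suddenly as the rim passes the bends, 4 to 5 mm before home; then the ring goes on down freely until it rests on the collar
- slide_insert: bystander: black flat stage insert 100 mm across, 4 mm thick, with two small steel pins, lying on the bench; origin under its centre
- dish_stack: bystander: stack of three clear lidded dishes, 57 mm across, 43 mm high; origin under its centre
- objective: bystander: steel objective, 33 mm across, 50 mm high, standing; origin under its centre
- eyepiece: bystander: black eyepiece, 40 mm across, 48 mm high, standing; origin under its centre
- oil_bottle: bystander: small amber oil bottle, 28 mm across, 58 mm high; origin under its centre
- tweezers: bystander: steel tweezers 125 mm long, lying; origin under the middle
- slide_box: bystander: grey slide box 86 x 181 x 35 mm; origin under its centre

How it is judged:
By the outcome, as a careful person would: the job done as asked, in the order asked, and still so for the second after the job is handed in, while the arm keeps its last pose, push and grip.
It also fails if it takes over 72 s, if anything falls off the work surface, if the arm or the gripper's body presses on something with over 40 N, if the wrist force passes 120 N, or if a joint passes its speed limit or range.

## Robot

A 7-joint arm with a two-finger parallel gripper is mounted at the origin on the work surface. World frame = base frame: x ahead of the robot, y to its left, z up, the work surface at z = 0. Lengths are in m, angles in degrees, forces in N, time in s.
With the tool pointing down it reaches from about 0.425 to 0.875 m from the base axis. Payload 4.7 kg.
Tool frame: the origin (TCP) lies at the very end of the fingers, on their centre line; the grasp point (between the pads) lies 19 mm behind it; z points along the fingers, y is the direction in which the jaws open and shut (so a half turn about z gives the same grasp; the last joint's range is limited). The gripper opens to 87 mm and grips with 3 to 60 N. Pads are 19 mm wide; open, the fingers measure 117 mm over their backs; the gripper's body (75 mm by 190 mm) begins 51 mm behind the grasp point.
Start: joints at [-70.525, 18.392, -4.016, 83.108, 1.295, 78.541, -3.26], TCP at [0.208, 0.616, 0.223] pointing down, gripper open.
Joint ranges: [-163.93, 163.93], [-17.29, 119.83], [-79.2, 71.16], [3.27, 140.29], [-89.18, 269.18], [5.43, 117.66], [-154.24, 154.24]. Speed limits (degrees/s): [147.25, 147.25, 180, 180, 180, 180, 180].

## Interface

Orientations are given as [roll, pitch, yaw] about the fixed x, y, z axes, in that order (R = Rz(yaw) Ry(pitch) Rx(roll)).
In Python, from cell import * gives the robot as it stands.
- The arm moves only by the tool drive_tool, never from a script. Its argument "moves" is text: rows parted by semicolons, each of 5 numbers parted by spaces: the shift along the tool's x, y, z in m, then the turn about the tool's z in degrees, then the gripper's target within -1 to 1 (fully open at 1, half-way at 0, shut at -1). In form: x y z yaw fingers; .... A call has exactly 8 rows; each row is the pose to reach, as a shift and turn from the pose commanded when the call began, along the tool's axes at that moment; what a row does not reach only later rows make up. A row lasts 1/10 s, in which the tool goes at most 50 mm and 8.59 degrees, less where a joint would pass 70% of its speed; a pose out of reach is approached as far as the arm can. A call with a gripper value outside its range is refused whole. The fingers move at their own pace and stop on an object; "grip_force" is the grip in N (left out, the last holds). Time passes only in rows, so rows that repeat a pose let the fingers close, or fill a call up. It gives the time, the measured TCP pose, the force and the opening at its end, in the units of the state.
- get_obs(): the state, without advancing time (a new reading comes with each control period).
- read_camera(name): name is "scene" or "side" or "wrist"; returns (picture, depth): 400x640x3 uint8, red, green, blue; 400x640 float32, m along the optical axis (not along the pixel's ray), 0 where there is no reading.
- calibration(name): a dict with "intrinsics" (3x3 intrinsics, pixels), "k1" (the pictures are not rectified: a ray, as slopes to the right and down, at radius r is drawn at 1 + k1 r^2 times it, then the intrinsics apply), "cam_to_world" (4x4, takes a point from camera to world coordinates); the wrist camera has in their place "T_tool_cam" (4x4, takes a point from camera to tool coordinates, whose origin is the TCP and whose axes are the flange's). Camera axes: x right, y up, looking along -z (the intrinsics and any distortion apply to the point x, -y, -z); pixel columns grow to the right and rows downward; lengths in m; the calibration is good to about 2 mm. A picture is of the moment at which its call begins: read the wrist's pose just before it. calibration takes no time and is no camera call.
- sign_off(): hands the job in, once; it reports no verdict.
Trained networks look in the newest picture that a camera, given by its name, has taken for a name from the list of things; names that differ only in an ending like _2 or _b are one class to them, and where a whole thing is asked for, a point or a joint stands for the part that bears it (a point fixed in the world has none). Each returns a list of dicts, best first, with "conf" (0 to 1); they miss things now and then, are a little off and sometimes report something else, mostly with a low value. They report only what shows in the picture. A call takes as long as a camera call.
- search_frame(camera, name): "uv" ([column, row] in pixels, amid what is visible of it).
- pinpoint(camera, name): "uv" ([column, row] in pixels: a listed point, or the origin of a listed thing).
The state is a dict: "time_s": time; "qpos": joint angles; "joint_velocities": joint speeds; "effort": joint torques, N m; "tool_pos": TCP position; "tool_rot": TCP orientation; "force": force on the tool from outside, world axes, zero at the start; "wrist_torque": the same for the moment, N m; "grip_width": finger opening in m.
Only numpy, scipy, OpenCV 4.12 (cv2) and the standard library are available. Lean on these libraries where they do the work, as an engineer would, in place of code of your own. Each camera call takes 0.05 s, during which the arm holds its last target. There are 200 camera calls.

## Working session

There is one attempt and no reset: what is moved stays moved. The work goes in short steps, Python scripts to look and compute and a tool call to move; the robot and the scene stay as the last step left them, time stands still between calls to the robot, and variables do not carry over. Pictures are saved under pics/ and viewed, about 8 in all and at most 12, crops included, and the job is handed in when it is done.

Besides the shell and the picture viewer there is one more tool, called after ">>>" in YAML: its name, and indented under it one key for each argument. drive_tool: Moves the arm, as the interface text tells. Its arguments: {"type":"object","properties":{"moves":{"type":"string"},"grip_force":{"type":"number"}},"required":["moves"]}

```bash
mkdir -p pics; ls
cat > h.py <<'E'
from cell import *
import numpy as np, cv2
from scipy.spatial.transform import Rotation as R
def Twt(o=None):
    o=o or get_obs(); T=np.eye(4); T[:3,:3]=R.from_euler('xyz',o['tool_rot'],degrees=True).as_matrix(); T[:3,3]=o['tool_pos']; return T
def camT(n,T=None):
    c=calibration(n)
    return np.array(c['cam_to_world']) if n!='wrist' else (Twt() if T is None else T)@np.array(c['T_tool_cam'])
def ray(n,uv,T=None):
    c=calibration(n);K=np.array(c['intrinsics']);M=camT(n,T)
    p=cv2.undistortPoints(np.array([[uv]],float),K,np.array([c['k1'],0,0,0,0.]))[0,0]
    return M[:3,3],M[:3,:3]@np.array([p[0],-p[1],-1.])
def at_z(n,uv,z,T=None):
    o,d=ray(n,uv,T);return o+d*(z-o[2])/d[2]
def tri(rays):
    A=np.zeros((3,3));b=np.zeros(3)
    for o,d in rays:
        d=d/np.linalg.norm(d);P=np.eye(3)-np.outer(d,d);A+=P;b+=P@o
    x=np.linalg.solve(A,b);return x,[np.linalg.norm(np.cross(x-o,d/np.linalg.norm(d))) for o,d in rays]
def proj(n,p,T=None):
    c=calibration(n);M=np.linalg.inv(camT(n,T));q=M@np.append(p,1)
    s=np.array([q[0],-q[1]])/-q[2];s=s*(1+c['k1']*(s@s));K=np.array(c['intrinsics']);return K[:2,:2]@s+K[:2,2]
def save(n,im): cv2.imwrite('pics/'+n+'.png',im[:,:,::-1])
E
python3 - <<'E'
from h import *
o=get_obs();print({k:np.round(v,3) for k,v in o.items()})
names=['ring_grip','seat','dish_top','clip_a','microscope','collar']
for n in ['scene','side','wrist']:
    im,d=read_camera(n);save(n+'0',im)
    for k in names:
        r=pinpoint(n,k)
        for x in r[:2]:
            u=np.array(x['uv']);i=np.clip(u.astype(int),0,[639,399]);dd=d[i[1],i[0]]
            oo,dr=ray(n,u);print(n,k,np.round(u,1),round(x['conf'],2),np.round(oo+dr*dd,3))
    print(n,np.round(camT(n),3).tolist())
E
```

```text
pics
{'time_s': np.float64(0.0), 'qpos': array([-70.524,  18.439,  -4.017,  83.174,   1.295,  78.542,  -3.259]), 'joint_velocities': array([-0.067, -0.059,  0.012, -0.021, -0.018, -0.028,  0.011]), 'effort': array([-0.0000e+00, -4.9129e+01, -4.0400e-01, -3.1253e+01, -6.4000e-02,
        4.4000e-02,  0.0000e+00]), 'tool_pos': array([0.208, 0.615, 0.221]), 'tool_rot': array([-1.79891e+02,  5.00000e-03,  1.61336e+02]), 'force': array([-0.366,  0.662, -0.5  ]), 'wrist_torque': array([-0.02 ,  0.024,  0.   ]), 'grip_width': np.float64(0.087)}
scene ring_grip [311.4 304.3] 0.59 [ 0.607 -0.287  0.024]
scene ring_grip [374.2 166.7] 0.23 [0.61  0.109 0.225]
scene seat [373.9 167. ] 0.62 [0.61  0.106 0.226]
scene dish_top [375.3 162.4] 0.67 [0.604 0.133 0.227]Traceback (most recent call last):
  File "<stdin>", line 7, in <module>
ValueError: it knows: collar, dish_stack, dish_top, eyepiece, microscope, objective, oil_bottle, ring_grip, seat, slide_box, slide_insert, tweezers
```

Run:
```python
from h import *
names=['ring_grip','seat','dish_top','microscope','collar']
rs={}
for n in ['scene','side','wrist']:
    im,d=read_camera(n);save(n+'0',im)
    for k in names:
        r=pinpoint(n,k)
        if r: rs.setdefault(k,[]).append((n,ray(n,r[0]['uv'])))
        for x in r[:2]:
            u=np.array(x['uv']);i=np.clip(u.astype(int),0,[639,399]);dd=d[i[1],i[0]]
            oo,dr=ray(n,u);print(n,k,np.round(u,1),round(x['conf'],2),np.round(oo+dr*dd,3))
    print(n,np.round(camT(n)[:3,3],3).tolist())
for k,v in rs.items():
    v=[x for x in v if x[0]!='wrist']
    if len(v)>1: print(k,tri([x[1] for x in v]))
a=cv2.imread('pics/scene0.png');b=cv2.imread('pics/side0.png');w=cv2.imread('pics/wrist0.png')
cv2.imwrite('pics/m.png',np.vstack([np.hstack([a,b]),np.hstack([w,w*0])])[:, :]) 
m=cv2.imread('pics/m.png');cv2.imwrite('pics/m.png',cv2.resize(m,(800,500),interpolation=cv2.INTER_AREA))
```

```text
scene ring_grip [312.7 308.1] 0.89 [ 0.606 -0.279  0.002]
scene seat [375.2 166.5] 0.69 [0.612 0.111 0.226]
scene seat [285.3 355.5] 0.26 [ 0.621 -0.435  0.011]
scene microscope [373.  225.4] 0.92 [0.642 0.046 0.06 ]
scene collar [376.  172.5] 0.54 [0.621 0.097 0.215]
scene collar [375.2 164.9] 0.24 [0.609 0.12  0.226]
scene [0.954, -0.882, 0.806]
side ring_grip [314.3 185. ] 0.74 [ 0.623 -0.302  0.017]
side seat [269.6 201. ] 0.51 [0.607 0.116 0.227]
side seat [329.  173.6] 0.21 [ 0.599 -0.408  0.011]
side dish_top [272.3 200.1] 0.69 [0.603 0.11  0.227]
side microscope [275.4 261.5] 0.56 [0.53  0.263 0.17 ]
side collar [274.5 207.4] 0.43 [0.588 0.13  0.22 ]
side [0.236, 0.887, 0.83]
wrist [0.134, 0.641, 0.383]
ring_grip (array([ 0.61831804, -0.29473231,  0.02351417]), [np.float64(0.0026394375808793473), np.float64(0.0026394375808795594)])
seat (array([0.61022248, 0.1133367 , 0.22409718]), [np.float64(0.001192095414180436), np.float64(0.0011920954141803916)])
microscope (array([0.61174733, 0.10969525, 0.00519047]), [np.float64(0.008046453239727117), np.float64(0.008046453239726864)])
collar (array([0.60671598, 0.11114704, 0.2034035 ]), [np.float64(0.008971353999004969), np.float64(0.008971353999004908)])
```

View pics/scene0.png

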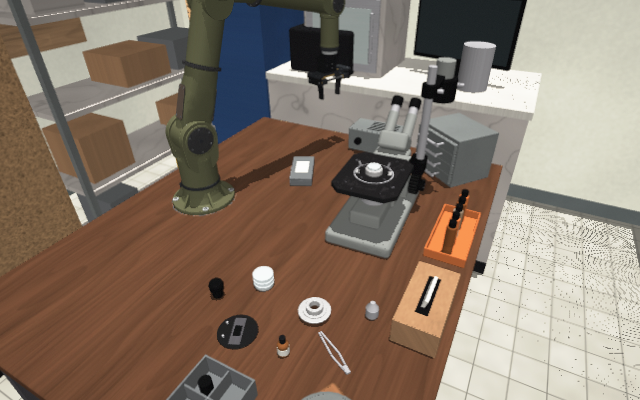

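View pics/side0.png

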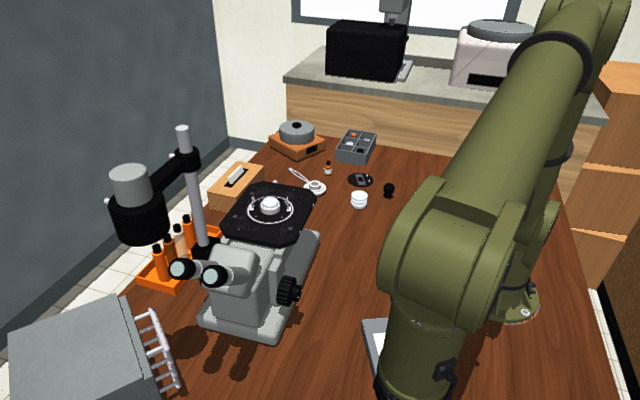

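The scene view shows the ring at about (313,308), hub up, and the stage with collar at (374,168). The side view shows the stage collar at (270,201) and the ring at (314,185). The eyepieces and pillar are on the +y side.

```bash
cat >> h.py <<'E'
def delta(target,yaw=None):
    T=Twt();d=T[:3,:3].T@(np.array(target)-T[:3,3]);print('shift',np.round(d,4))
E
python3 - <<'E'
from h import *
c=calibration('wrist');print(np.round(c['T_tool_cam'],3),c['intrinsics'],c['k1'])
delta([.45,.10,.33]);delta([.53,.11,.38])
E
```

```text
[[ 0.001  0.959  0.284  0.078]
 [ 1.    -0.001 -0.001  0.001]
 [-0.     0.284 -0.959 -0.161]
 [ 0.     0.     0.     1.   ]] [[360.22306976   0.         320.26979114]
 [  0.         360.22306976 202.00399546]
 [  0.           0.           1.        ]] -0.01856535740378259
shift [-0.3943 -0.4112 -0.1074]
shift [-0.4669 -0.3761 -0.1574]
```

>>> drive_tool:
  moves: "-0.39 -0.41 -0.14 0 -1; -0.39 -0.41 -0.14 0 -1; -0.39 -0.41 -0.14 0 -1; -0.39 -0.41 -0.14 0 -1; -0.39 -0.41 -0.14 0 -1; -0.39 -0.41 -0.14 0 -1; -0.39 -0.41 -0.14 0 -1; -0.39 -0.41 -0.14 0 -1"

```text
time_s: 1.9
tool_pos: [0.3721, 0.2616, 0.3194]
tool_rot: [179.9, 0.0, 161.3]
force: [1.3, 0.7, -0.2]
grip_width: 0.0312
```

>>> drive_tool:
  moves: "-0.27 -0.065 -0.04 0 -1; -0.27 -0.065 -0.04 0 -1; -0.27 -0.065 -0.04 0 -1; -0.27 -0.065 -0.04 0 -1; -0.27 -0.065 -0.04 0 -1; -0.27 -0.065 -0.04 0 -1; -0.27 -0.065 -0.04 0 -1; -0.27 -0.065 -0.04 0 -1"

```text
time_s: 2.7
tool_pos: [0.6065, 0.1155, 0.3582]
tool_rot: [-180.0, -0.1, 161.3]
force: [0.4, 0.6, -0.0]
grip_width: 0.0002
```

Run:
```python
from h import *
T=Twt();im,d=read_camera('wrist');save('w1',im);print(T[:3,3],get_obs()['tool_rot'])
for k in ['seat','dish_top','collar','microscope']:
    for f in (pinpoint,search_frame):
        try: r=f('wrist',k)
        except Exception as e: print(e);continue
        for x in r[:2]:
            u=np.array(x['uv']);i=np.clip(u.astype(int),0,[639,399])
            oo,dr=ray('wrist',u,T);print(f.__name__,k,np.round(u,1),round(x['conf'],2),np.round(oo+dr*d[i[1],i[0]],4),np.round(at_z('wrist',u,.22,T),4))
```

```text
[0.60652622 0.11550074 0.35817026] [ 1.79979676e+02 -6.55897692e-02  1.61388735e+02]
call seat [321.2 167.3] 0.94 [0.5885 0.1234 0.2178] [0.5881 0.1235 0.22  ]
call seat [ 65.3 325.2] 0.73 [ 0.7443 -0.3818  0.0044] [ 0.6558 -0.1626  0.22  ]
call dish_top [318. 190.] 0.79 [0.6049 0.115  0.2241] [0.6059 0.1146 0.22  ]
call dish_top [321.2 192.3] 0.57 [0.6075 0.117  0.2247] [0.6087 0.1166 0.22  ]
call collar [321.6 168.3] 0.71 [0.5893 0.1235 0.2182] [0.589  0.1236 0.22  ]
call collar [ 63.6 324.7] 0.49 [ 7.442e-01 -3.883e-01  3.000e-04] [ 0.6547 -0.1639  0.22  ]
```

View pics/w1.png

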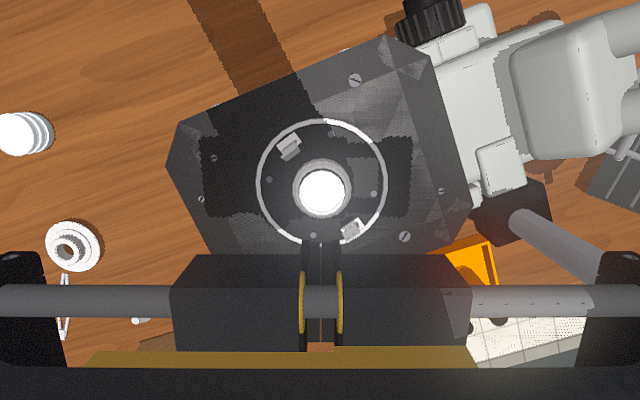

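The wrist view shows the dish lid at about (322,192) and the clips at (290,147) and (352,227). That puts seat yaw near +20°, so I'll turn the jaws onto seat y.

>>> drive_tool:
  moves: "0 0 0 -8 -1; 0 0 0 -16 -1; 0 0 0 -24 -1; 0 0 0 -32 -1; 0 0 0 -38 -1; 0 0 0 -38 -1; 0 0 0 -38 -1; 0 0 0 -38 -1"

```text
time_s: 3.95
tool_pos: [0.6065, 0.1157, 0.3587]
tool_rot: [180.0, 0.0, -160.8]
force: [0.0, -0.2, 0.3]
grip_width: 0.0003
```

```bash
cat > seg.py <<'E'
from h import *
def lid(n='w2'):
    T=Twt();im,d=read_camera('wrist');save(n,im);np.save(n+'.npy',d)
    g=im.min(2);m=(g>215).astype(np.uint8);m[260:]=0
    k,l,s,c=cv2.connectedComponentsWithStats(m)
    for i in range(1,k):
        if s[i,4]>150: print('blob',s[i],c[i].round(1),np.round(at_z('wrist',c[i],.226,T),4))
    return T,im,d
E
python3 - <<'E'
from seg import *
T,im,d=lid();print(T[:3,3],get_obs()['tool_rot'],get_obs()['qpos'].round(1))
for k in ['seat','dish_top','collar']:
    for x in pinpoint('wrist',k)[:2]:
            u=np.array(x['uv']);print(k,np.round(u,1),round(x['conf'],2),np.round(at_z('wrist',u,.22,T),4))
cv2.imwrite('pics/w2c.png',cv2.resize(im[90:290,220:420,::-1],(600,600),interpolation=cv2.INTER_CUBIC))
E
```

```text
blob [   0   30   61   66 2337] [29.4 62.2] [ 0.5832 -0.1298  0.226 ]
blob [ 298  171   46   46 1595] [320.2 192.9] [0.6077 0.1168 0.226 ]
blob [340 205  42  39 206] [362.6 226.1] [0.6237 0.1614 0.226 ]
blob [260 206  42  38 198] [278.1 226.5] [0.6482 0.0923 0.226 ]
[0.60651909 0.11565939 0.35869178] [ 1.79997217e+02  6.51775860e-03 -1.60740128e+02] [-32.   13.2  23.5  75.4  -5.2  92.4  99.9]
dish_top [320.1 191.6] 0.82 [0.6081 0.1169 0.22  ]
```

View pics/w2c.png

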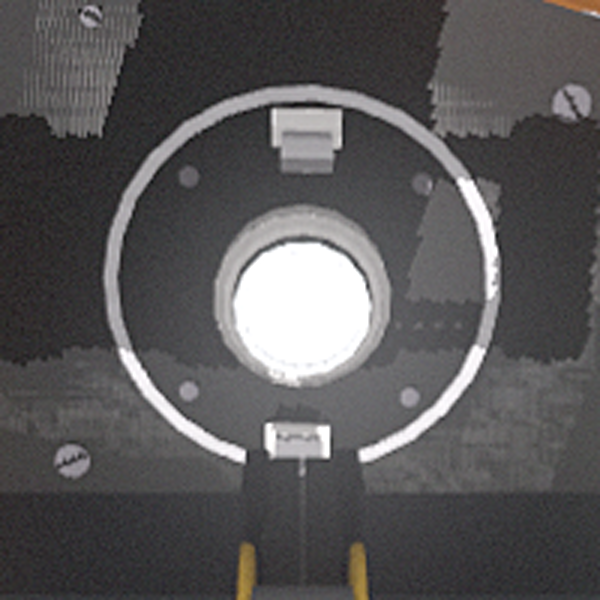

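The lid is centred at crop (302,307), with the clips above and below it, so the jaw axis now runs along seat y. Now I'll press the dish down.

>>> drive_tool:
  moves: "-0.001 0.001 0.04 0 -1; -0.001 0.001 0.08 0 -1; -0.001 0.001 0.115 0 -1; -0.001 0.001 0.125 0 -1; -0.001 0.001 0.128 0 -1; -0.001 0.001 0.131 0 -1; -0.001 0.001 0.133 0 -1; -0.001 0.001 0.135 0 -1"

```text
time_s: 4.95
tool_pos: [0.6083, 0.117, 0.2257]
tool_rot: [-180.0, 0.2, -160.7]
force: [-0.5, -0.3, 3.6]
grip_width: 0.0004
```

>>> drive_tool:
  moves: "0 0 0.001 0 -1; 0 0 0.002 0 -1; 0 0 0.003 0 -1; 0 0 0.004 0 -1; 0 0 0.005 0 -1; 0 0 0.006 0 -1; 0 0 0.006 0 -1; 0 0 0.006 0 -1"

```text
time_s: 5.75
tool_pos: [0.6084, 0.1171, 0.2218]
tool_rot: [180.0, 0.3, -160.7]
force: [-2.5, -0.8, 16.7]
grip_width: 0.0001
```

Dish is home: contact stopped at z=0.2218 with 16.7 N. Next I'll retreat and go over the ring.

>>> drive_tool:
  moves: "0 0 -0.05 0 -1; 0 0 -0.1 0 -1; 0.015 -0.047 -0.11 0 1; 0.03 -0.094 -0.11 0 1; 0.045 -0.14 -0.11 0 1; 0.06 -0.188 -0.11 0 1; 0.075 -0.235 -0.11 0 1; 0.09 -0.28 -0.11 0 1"

```text
time_s: 6.55
tool_pos: [0.6141, -0.179, 0.3268]
tool_rot: [179.9, -0.1, -160.7]
force: [0.4, -0.0, 0.3]
grip_width: 0.0407
```

>>> drive_tool:
  moves: "0.01 -0.03 0.04 0 1; 0.022 -0.065 0.08 0 1; 0.037 -0.111 0.12 0 1; 0.037 -0.111 0.15 0 1; 0.037 -0.111 0.15 0 1; 0.037 -0.111 0.15 0 1; 0.037 -0.111 0.15 0 1; 0.037 -0.111 0.15 0 1"

```text
time_s: 7.35
tool_pos: [0.6186, -0.293, 0.1802]
tool_rot: [-179.9, 0.2, -160.5]
force: [-0.7, 0.5, 0.5]
grip_width: 0.0864
```

Run:
```python
from h import *
o=get_obs();T=Twt();im,d=read_camera('wrist');save('w3',im);np.save('w3.npy',d);print(T[:3,3],o['tool_rot'],o['qpos'].round(1),o['grip_width'])
for x in pinpoint('wrist','ring_grip')[:2]:
    u=np.array(x['uv']);print(np.round(u,1),round(x['conf'],2),np.round(at_z('wrist',u,.0265,T),4))
```

```text
[ 0.61855049 -0.29297986  0.18019488] [-179.89909141    0.20078977 -160.52709048] [ -1.2  26.   33.6  82.2 -14.6  75.9 142.7] 0.08639420840323002
[324.  187.8] 0.64 [ 0.62   -0.2884  0.0265]
```

View pics/w3.png

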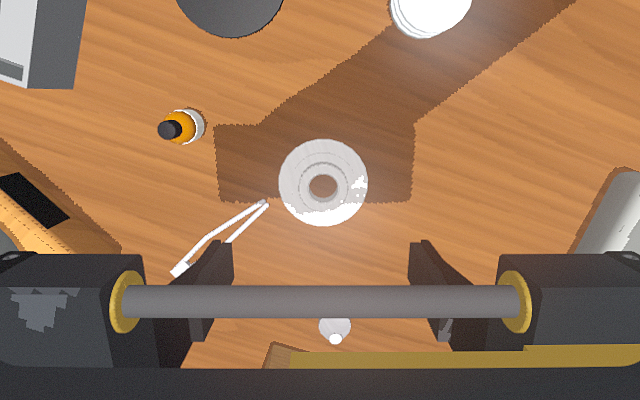

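The ring is at about (323,185), hub up. The tweezers tip is at (265,203), left of the ring, and the objective is behind at (335,328). Now I'll refine both centres from depth.

```bash
cat > pc.py <<'E'
from h import *
def cloud(d,T,box):
    c=calibration('wrist');K=np.array(c['intrinsics']);u0,v0,u1,v1=box
    v,u=np.mgrid[v0:v1,u0:u1];p=cv2.undistortPoints(np.stack([u.ravel(),v.ravel()],1)[:,None].astype(float),K,np.array([c['k1'],0,0,0,0.]))[:,0]
    z=d[v0:v1,u0:u1].ravel();ok=z>0;P=np.stack([p[:,0]*z,-p[:,1]*z,-z],1)[ok];M=camT('wrist',T);return P@M[:3,:3].T+M[:3,3]
def layer(P,lo,hi):
    q=P[(P[:,2]>lo)&(P[:,2]<hi)];(c,r)=cv2.minEnclosingCircle(q[:,:2].astype(np.float32))
    e=cv2.fitEllipse(cv2.convexHull(((q[:,:2]-q[:,:2].mean(0))*1e4).astype(np.float32)))
    print(lo,hi,len(q),'minc',np.round(c,4),round(r,4),'ell',np.round(np.array(e[0])/1e4+q[:,:2].mean(0),4),np.round(np.array(e[1])/1e4,4),'z',np.median(q[:,2]).round(4))
E
python3 - <<'E'
from pc import *
def mk(p,r):
    T=np.eye(4);T[:3,:3]=R.from_euler('xyz',r,degrees=True).as_matrix();T[:3,3]=p;return T
T3=mk([0.61855,-0.29298,0.18019],[-179.9,.2,-160.53]);P=cloud(np.load('w3.npy'),T3,(270,130,375,235))
h=np.histogram(P[:,2],np.arange(-.004,.042,.002));print(h[0])
layer(P,.031,.038);layer(P,.0135,.0175);layer(P,.010,.022)
T2=mk([0.60652,.11566,.35869],[180,0,-160.74]);P=cloud(np.load('w2.npy'),T2,(285,150,356,225))
h=np.histogram(P[:,2],np.arange(.196,.236,.002));print(h[0])
layer(P,.2225,.230);layer(P,.2170,.2218)
E
```

```text
[ 910 4265  189    0    0    0    0    1  175 2390 1137  467   35   35
   42   33   49  289  930   35    0    0]
0.031 0.038 1196 minc [ 0.6197 -0.2892] 0.0223 ell [ 0.6197 -0.2895] [0.0434 0.0438] z 0.0326
0.0135 0.0175 3352 minc [ 0.6198 -0.2893] 0.042 ell [ 0.62   -0.2894] [0.0831 0.0835] z 0.0154
0.01 0.022 4205 minc [ 0.6201 -0.2894] 0.0422 ell [ 0.62   -0.2894] [0.0832 0.0837] z 0.0156
[   0  370 2184  105   27   20   17   16   27  125  356  458   37  132
 1315  119    0    0    0]
0.2225 0.23 1558 minc [0.6085 0.1172] 0.0196 ell [0.6084 0.1173] [0.0381 0.0384] z 0.225
0.217 0.2218 687 minc [0.6079 0.1174] 0.0253 ell [0.6077 0.1173] [0.0493 0.0499] z 0.2185
```

>>> drive_tool:
  moves: "-0.0025 0.003 0.03 0 0.4; -0.0025 0.003 0.07 0 0.4; -0.0025 0.003 0.11 0 0.4; -0.0025 0.003 0.135 0 0.4; -0.0025 0.003 0.148 0 0.4; -0.0025 0.003 0.151 0 0.4; -0.0025 0.003 0.151 0 0.4; -0.0025 0.003 0.151 0 0.4"

```text
time_s: 8.25
tool_pos: [0.6195, -0.2911, 0.0288]
tool_rot: [-179.9, 0.2, -160.7]
force: [0.6, 1.4, 0.1]
grip_width: 0.0609
```

Run:
```python
from h import *
o=get_obs();print(o['tool_pos'],o['tool_rot'],o['grip_width'],o['force'].round(1));delta([.6198,-.2894,.021])
```

```text
[ 0.6195339  -0.29108843  0.02875041] [-1.79878492e+02  1.51060017e-01 -1.60660014e+02] 0.060944614895612835 [0.6 1.4 0.1]
shift [-0.0008  0.0015  0.0077]
```

>>> drive_tool:
  moves: "-0.001 0.0015 0.003 0 0.4; -0.001 0.0015 0.006 0 0.4; -0.001 0.0015 0.0075 0 0.4; -0.001 0.0015 0.0075 0 0.4; -0.001 0.0015 0.0075 0 -1; -0.001 0.0015 0.0075 0 -1; -0.001 0.0015 0.0075 0 -1; -0.001 0.0015 0.0075 0 -1"
  grip_force: 40

```text
time_s: 9.05
tool_pos: [0.619, -0.2893, 0.0196]
tool_rot: [-179.9, 0.0, -160.7]
force: [1.8, -1.5, 2.8]
grip_width: 0.0434
```

>>> drive_tool:
  moves: "0 0 -0.02 0 -1; 0 0 -0.06 0 -1; 0 0 -0.11 0 -1; 0 0 -0.16 0 -1; 0 0 -0.21 0 -1; 0 0 -0.26 0 -1; -0.01 0.03 -0.3 0 -1; -0.025 0.075 -0.31 0 -1"

```text
time_s: 9.85
tool_pos: [0.6171, -0.214, 0.3339]
tool_rot: [-179.7, 0.2, -161.1]
force: [1.4, -0.9, -1.4]
grip_width: 0.0436
```

Run:
```python
from h import *
o=get_obs();print(o['tool_pos'],o['tool_rot'],o['grip_width'],o['force'].round(1));delta([.6074,.1174,.3])
T=Twt();im,d=read_camera('wrist');save('w4',im);np.save('w4.npy',d);np.save('T4.npy',T)
```

```text
[ 0.61706497 -0.21395564  0.33385214] [-179.66381681    0.22817671 -161.10107466] 0.04364270223334791 [ 1.4 -0.9 -1.4]
shift [-0.098   0.3168  0.0324]
```

View pics/w4.png

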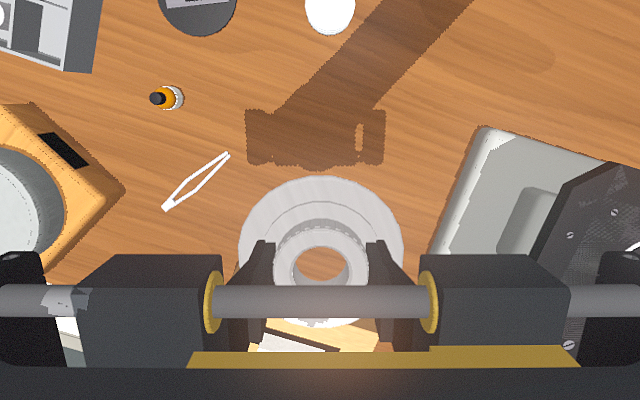

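The ring is held level, centred at about (321,262).

>>> drive_tool:
  moves: "-0.015 0.047 0 0 -1; -0.03 0.094 0 0 -1; -0.044 0.141 0 0 -1; -0.058 0.188 0 0 -1; -0.073 0.235 0.005 0 -1; -0.088 0.282 0.01 0 -1; -0.098 0.317 0.02 0 -1; -0.098 0.317 0.032 0 -1"

```text
time_s: 10.7
tool_pos: [0.6029, 0.1313, 0.295]
tool_rot: [179.7, -0.1, -159.9]
force: [0.1, -0.3, -1.7]
grip_width: 0.0438
```

Run:
```python
from pc import *
T=np.load('T4.npy');P=cloud(np.load('w4.npy'),np.eye(4),(230,170,415,330))
P=P[(P[:,2]>-.03)&(P[:,2]<.03)&(np.hypot(P[:,0],P[:,1])<.05)]
print(np.histogram(P[:,2],np.arange(-.03,.03,.002)))
q=P[np.abs(P[:,2]-.004)<.0025]
# rim: outer edge arc on upper side
import scipy.optimize as so
a=np.degrees(np.arctan2(q[:,1],q[:,0]));r=np.hypot(q[:,0],q[:,1])
e=np.array([q[s][np.argmax(r[s]),:2] for t in range(-85,86,3) if (s:=np.where(abs(a-t)<1.5)[0]).size])
f=so.least_squares(lambda c:np.hypot(*(e-c[:2]).T)-c[2],[0,0,.042],loss='soft_l1',f_scale=.0005);print(f.x.round(4),len(e))
o=get_obs();print(o['tool_pos'],o['tool_rot'],o['force'].round(1));delta([.6074,.1174,.245])
```

```text
(array([ 140,  154,  153,  170,  141,  124,  117,  210, 2430,  570,  254,
        267,  251,  245,  245, 1304, 2243, 4658,  123,    0,    0,    0,
          0,    0,    0,    0,    0,    0,    0]), array([-3.00000000e-02, -2.80000000e-02, -2.60000000e-02, -2.40000000e-02,
       -2.20000000e-02, -2.00000000e-02, -1.80000000e-02, -1.60000000e-02,
       -1.40000000e-02, -1.20000000e-02, -1.00000000e-02, -8.00000000e-03,
       -6.00000000e-03, -4.00000000e-03, -2.00000000e-03,  2.77555756e-17,
        2.00000000e-03,  4.00000000e-03,  6.00000000e-03,  8.00000000e-03,
        1.00000000e-02,  1.20000000e-02,  1.40000000e-02,  1.60000000e-02,
        1.80000000e-02,  2.00000000e-02,  2.20000000e-02,  2.40000000e-02,
        2.60000000e-02,  2.80000000e-02]))
[-0.0006  0.0009  0.0418] 57
[0.60292188 0.13126861 0.29503321] [ 1.79727811e+02 -1.06846857e-01 -1.59948850e+02] [ 0.1 -0.3 -1.7]
shift [ 0.0005 -0.0148  0.05  ]
```

>>> drive_tool:
  moves: "0 0 0 0 -1; 0 0 0.01 0 -1; 0 0 0.03 0 -1; 0 0 0.045 0 -1; 0 0 0.045 0 -1; 0 0 0.045 0 -1; 0 0 0.045 0 -1; 0 0 0.045 0 -1"

```text
time_s: 11.5
tool_pos: [0.6055, 0.1219, 0.2532]
tool_rot: [-180.0, 0.1, -160.7]
force: [0.2, -0.7, -0.6]
grip_width: 0.0435
```

Run:
```python
from pc import *
o=get_obs();print(o['tool_pos'],o['tool_rot'],o['force'].round(1));delta([.6078,.1165,.243])
im,d=read_camera('wrist');save('w5',im);im2,_=read_camera('scene');save('s5',im2);a=cv2.resize(im[120:320,220:420],(400,400));b=cv2.resize(im2[120:200,335:415],(400,400),interpolation=cv2.INTER_CUBIC);save('w5c',np.hstack([a,b]))
```

```text
[0.60545078 0.12190068 0.25323181] [-1.79999842e+02  1.07823026e-01 -1.60676464e+02] [ 0.2 -0.7 -0.6]
shift [-0.0004 -0.0059  0.0102]
```

View pics/w5c.png

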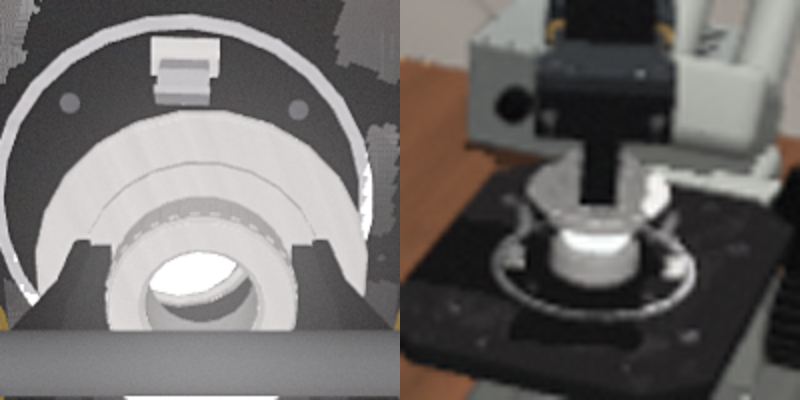

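The left crop shows the ring over the collar with the lid visible through the bore, about 6 mm off toward +y. The right crop shows it hovering above the collar. I'll correct the offset.

>>> drive_tool:
  moves: "-0.0005 -0.003 0 0 -1; -0.0005 -0.006 0 0 -1; -0.0005 -0.006 0 0 -1; -0.0005 -0.006 0.003 0 -1; -0.0005 -0.006 0.006 0 -1; -0.0005 -0.006 0.008 0 -1; -0.0005 -0.006 0.008 0 -1; -0.0005 -0.006 0.008 0 -1"
  grip_force: 55

```text
time_s: 12.4
tool_pos: [0.6073, 0.1165, 0.244]
tool_rot: [180.0, -0.0, -160.7]
force: [-0.8, -0.3, -0.3]
grip_width: 0.043
```

Run:
```python
from pc import *
o=get_obs();print(o['tool_pos'],o['tool_rot'],o['force'].round(1));delta([.6078,.1165,.238])
T=Twt();im,d=read_camera('wrist');save('w6',im)
```

```text
[0.60726557 0.11649609 0.24404341] [ 1.79997717e+02 -7.37332962e-03 -1.60659446e+02] [-0.8 -0.3 -0.3]
shift [-0.0005 -0.0002  0.006 ]
```

Aligned. I'll lower gently over the collar and watch the force.

>>> drive_tool:
  moves: "-0.0005 0 0.001 0 -1; -0.0005 0 0.002 0 -1; -0.0005 0 0.003 0 -1; -0.0005 0 0.004 0 -1; -0.0005 0 0.005 0 -1; -0.0005 0 0.006 0 -1; -0.0005 0 0.006 0 -1; -0.0005 0 0.006 0 -1"

```text
time_s: 13.25
tool_pos: [0.6078, 0.1166, 0.2382]
tool_rot: [180.0, 0.0, -160.7]
force: [-0.5, 0.0, -1.6]
grip_width: 0.0436
```

>>> drive_tool:
  moves: "0 0 0.001 0 -1; 0 0 0.002 0 -1; 0 0 0.003 0 -1; 0 0 0.004 0 -1; 0 0 0.005 0 -1; 0 0 0.005 0 -1; 0 0 0.005 0 -1; 0 0 0.005 0 -1"

```text
time_s: 14.05
tool_pos: [0.6082, 0.1166, 0.2344]
tool_rot: [180.0, 0.1, -160.7]
force: [-1.1, -0.4, 5.7]
grip_width: 0.0435
```

>>> drive_tool:
  moves: "0 0 0.001 0 -1; 0 0 0.002 0 -1; 0 0 0.003 0 -1; 0 0 0.004 0 -1; 0 0 0.005 0 -1; 0 0 0.005 0 -1; 0 0 0.005 0 -1; 0 0 0.005 0 -1"

```text
time_s: 14.85
tool_pos: [0.6077, 0.1167, 0.2275]
tool_rot: [180.0, -0.0, -160.7]
force: [-0.1, -0.6, -1.2]
grip_width: 0.0438
```

>>> drive_tool:
  moves: "0 0 0.001 0 -1; 0 0 0.002 0 -1; 0 0 0.003 0 -1; 0 0 0.0035 0 -1; 0 0 0.0035 0 -1; 0 0 0.0035 0 -1; 0 0 0.0035 0 -1; 0 0 0.0035 0 -1"

```text
time_s: 15.65
tool_pos: [0.6081, 0.1167, 0.2264]
tool_rot: [180.0, 0.1, -160.7]
force: [-2.3, -0.7, 7.4]
grip_width: 0.0436
```

Run:
```python
from pc import *
o=get_obs();print(o['tool_pos'],o['tool_rot'],o['force'].round(1))
im,d=read_camera('wrist');im2,_=read_camera('scene');a=cv2.resize(im[120:320,220:420],(400,400));b=cv2.resize(im2[120:200,335:415],(400,400),interpolation=cv2.INTER_CUBIC);save('w7c',np.hstack([a,b]))
```

```text
[0.60808022 0.11669214 0.22644647] [ 1.79977797e+02  9.76429520e-02 -1.60663995e+02] [-2.3 -0.7  7.4]
```

View pics/w7c.png

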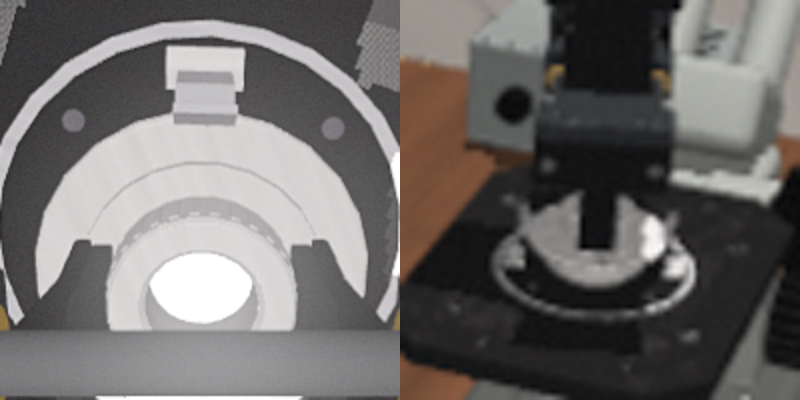

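The clip at (205,110) in the left crop overlaps the rim, and the ring sits level on the collar. I'll add a little push.

>>> drive_tool:
  moves: "0 0 0.0005 0 -1; 0 0 0.001 0 -1; 0 0 0.001 0 -1; 0 0 0.001 0 -1; 0 0 0.001 0 -1; 0 0 0.001 0 -1; 0 0 0.001 0 -1; 0 0 0.001 0 -1"

```text
time_s: 16.55
tool_pos: [0.6081, 0.1167, 0.2264]
tool_rot: [180.0, 0.1, -160.7]
force: [-3.5, 0.4, 11.2]
grip_width: 0.0433
```

```bash
python3 -c "
from cell import *
o=get_obs();print(o['force'],o['tool_pos']);print(sign_off())"
```

```text
[-3.48395899  0.37589768 11.23180036] [0.60809618 0.11674207 0.22642144]
the job is handed in; nothing more can be done
None
```

The dish is home in its holder, and the clamp ring is snapped in and still being pressed down at about 11 N. I handed the job in at 16.6 s.

- **Dish:** pushed down with closed fingers until it stopped at z = 0.2218 m under 16.7 N. That puts the collar rim at about 0.220 m, as expected.
- **Ring:** gripped by the hub, carried over upright and pressed straight down. The force rose to at least 5.7 N on the clip slopes (read only between calls), then fell away as the rim passed the bends.
- **Home check:** the ring stopped at tool height 0.2264 m, against about 0.227 m expected. It did not move when the push went from 7.4 to 11.2 N.
- **Clips:** the last wrist picture shows the near clip over the rim. The far clip was hidden by the gripper, so I infer it from the force drop, the height and the ring sitting level.
- **Side force and bystanders:** a sideways force of about 3.5 N remains at the wrist. The bystanders were never touched on purpose, but I did not re-measure their positions at the end.

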